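# Tare the dial scale with the pot ring on its pan

### The arm

A 7-joint arm with a two-finger parallel gripper is mounted at the origin on the work surface. World frame = base frame: x ahead of the robot, y to its left, z up, the work surface at z = 0. Lengths are in m, angles in degrees, forces in N, time in s.
With the tool pointing down it reaches from about 0.4 to 0.85 m from the base axis. Payload 10.4 kg.
Tool frame: the origin (TCP) lies at the very end of the fingers, on their centre line; the grasp point (between the pads) lies 19 mm behind it; z points along the fingers, y is the line along which they close (so a half turn about z gives the same grasp; the last joint's range is limited). The gripper opens to 85 mm and grips with 20 to 120 N. Pads are 22 mm wide; open, the fingers measure 114 mm over their backs; the gripper's body (76 mm by 85 mm) begins 54 mm behind the grasp point. The pads swing forward as they close: fully open they stand 13 mm farther back than shut.
Start: joints at [73.82, 19.034, -3.707, 83.658, 1.238, 77.344, -5.071], TCP at [0.161, -0.604, 0.231] pointing down, gripper open.
Joint ranges: [-148.97, 148.97], [-28.65, 121.19], [-84.17, 76.75], [9.2, 138.47], [-72.65, 252.65], [3.7, 117.97], [-149.18, 149.18]. Speed limits (degrees/s): [127.2, 127.2, 159.86, 159.86, 180, 180, 180].

### API

Orientations are given as [roll, pitch, yaw] about the fixed x, y, z axes, in that order (R = Rz(yaw) Ry(pitch) Rx(roll)).
In Python, from rig import * gives the robot as it stands. The module is installed in compiled form; this text tells all that it offers.
- The arm moves only by the shell command python3 -m jog 'ROWS'. ROWS is JSON, a list of rows, each an object of numbers: "jaw": the finger opening in cm, from 0 to 8.54; "tx", "ty", "tz": the shift along the tool's x, y, z in cm; "ax", "ay", "az": the turn, a rotation vector about the tool's x, y, z in rad. A call has 1 to 10 rows; each row is the pose to reach, as a shift and turn from the pose commanded when the call began, along the tool's axes at that moment; what a row does not reach only later rows make up. A row lasts 1/12 s, in which the tool goes at most 41.7 mm and 7.16 degrees, less where a joint would pass 70% of its speed; a pose out of reach is approached as far as the arm can. A call with a gripper value outside its range is refused whole. The fingers move at their own pace and stop on an object; the grip force is fixed at half the most. Time passes only in rows, so rows that repeat a pose let the fingers close. It gives the time, the measured TCP pose, the force, the opening and the grip force at its end, in the units of the state.
- read_state(): the state, without advancing time (a new reading comes with each control period).
- read_camera(name): name is "scene" or "top"; returns a dict with "image" (420x560x3 uint8, blue, green, red), "camera_matrix" (3x3 intrinsics, pixels), "R" (3x3) and "t" (3): a world point X has camera coordinates R X + t. Camera axes: x right, y down, z forward; pixel columns grow to the right and rows downward; lengths in m; the calibration is good to about 2 mm. A picture is of the moment at which its call begins. There is no depth.
- sign_off(): hands the job in; it is judged then, once.
The state is a dict: "clock": time; "joint_pos": joint angles; "qd": joint speeds; "tau": joint torques, N m; "eef_pos": TCP position; "eef_rot": TCP orientation; "wrist_force": force on the tool from outside, world axes, zero at the start; "wrist_torque": the same for the moment, N m; "gripper_width": finger opening in m; "gripper_force": force on a finger pad.
Only numpy, scipy, OpenCV 4.12 (cv2) and the standard library are available. Lean on these libraries where they do the work, as an engineer would, in place of code of your own. Each camera call takes 0.05 s, during which the arm holds its last target. There are 200 camera calls.

### The job

Set the black rubber pot ring flat on the middle of the scale's pan and let go of it, then tare the scale: turn the round bezel of the dial on its sloping front until the raised zero mark on its rim stands at the tip of the needle, and let go. Leave the stone mortar, the carton and the jar where they are.

Things in the scene. Friction and masses are not known exactly. Their poses are not given: they have to be found in the camera images.
- scale: white bench scale, 301 (x) by 240 (y) by 97 mm high, fixed to the table, its dial turned to the left side of the robot (+y). Origin on the table under its middle; x points to its rear, away from the dial, y to the left seen from the dial side, z up. Its front (x -150 to -44 mm) is a panel sloping up from 22 to 97 mm height at 35 degrees from level, facing -x and up; the dial is on it.
- pan_top (a point): centre of the top face of the steel pan, a rectangular plate 170 (x) by 200 (y) by 8 mm lying level behind the dial, 119 mm over the table when empty, 55 mm behind the scale's origin; axes as the scale's. It rests on a spring of 640 N/m (sinks 1.5 mm for each 100 g; 12 mm travel).
- dial_center (a point): where the dial's axis meets the sloping panel: 97 mm in front of the scale's origin, 59 mm up; axes as the scale's. The dial's axis leans 35 degrees from vertical to the scale's -x. Its bezel, a knurled aluminium cylinder 60 mm across, is gripped across any diameter and spans 3 to 22 mm from the panel. Panel: 65 mm up and down the slope and 120 mm to each side from here.
- bezel (a joint): angle of the bezel with its dial face, rad, growing clockwise as seen facing the dial. At 0 the zero mark points up the slope, to the pan. It turns over +-6.28 rad and stays where left (0.08 N m of friction). It starts so far from the needle that one grasp is not enough.
- needle (a joint): angle of the needle, rad, same zero and direction as the bezel's: 0 (up the slope) with the pan empty, clockwise with load by about 0.34 rad per 100 g. The ring's exact weight is unknown (180 to 365 g). The needle is recessed in the bezel, out of the way of the fingers.
- zero_mark (a point): point of the bezel's zero mark, a raised black bar on the rim 5 mm wide and 9 mm long; this point turns with the bezel at 24 mm from the dial's axis, 18 mm from the panel.
- needle_tip (a point): tip of the thin black needle over the white dial face, 24 mm from the dial's axis, 18 mm from the panel. The needle's short tail reaches 9 mm the other way.
- ring: loose black rubber ring, for standing round-bottomed pots on: 110 mm outside, 70 mm inside (wall 20 mm), 35 mm high. Origin at the centre of its underside, z up. Its wall can be pinched from above.
- mortar: bystander: open brown stone bowl, 150 mm across, 85 mm high, standing at the right; origin at the centre of its underside.
- carton: bystander: closed cardboard box 120 x 80 x 50 mm at the left; origin at the centre of its underside.
- jar: bystander: brown jar with a white lid, 60 mm across, 80 mm high, at the left; origin at the centre of its underside.

How it is judged:
By the outcome, as a careful person would: the job done as asked, in the order asked, and still so for the second after the job is handed in, with the robot touching nothing.
It also fails if it takes over 67 s, if anything falls off the work surface, if the arm or the gripper's body presses on something with over 40 N, if the wrist force passes 120 N, or if a joint passes its speed limit or range.

## Working session

There is one attempt and no reset: what is moved stays moved. The work goes in short steps, Python scripts to look and compute and a shell command to move; the robot and the scene stay as the last step left them, time stands still between calls to the robot, and variables do not carry over. Pictures are saved under pics/ and viewed, at most 10 in all, crops included, and the job is handed in when it is done.

```bash
mkdir -p pics
python3 - <<'E'
from rig import *
import cv2,pickle
s=read_state();print({k:s[k] for k in('clock','eef_pos','eef_rot','gripper_width')})
for n in('scene','top'):
    c=read_camera(n);cv2.imwrite(f'pics/{n}0.png',c['image']);pickle.dump(c,open(n+'0.pkl','wb'));print(n,c['camera_matrix'],c['R'],c['t'])
E
```

```text
{'clock': 0.0, 'eef_pos': array([ 0.16043032, -0.6036669 ,  0.23051477]), 'eef_rot': array([-1.79919046e+02,  3.04138978e-03,  1.48844404e+01]), 'gripper_width': 0.08538451993538089}
scene [[500.12983416   0.         272.37516528]
 [  0.         500.12983416 210.1982942 ]
 [  0.           0.           1.        ]] [[-0.87266042  0.4882439   0.00903773]
 [ 0.3749283   0.6817548  -0.62820313]
 [-0.31287786 -0.54481951 -0.77799688]] [ 0.43433095 -0.150555    1.75617818]
top [[499.66920195   0.         278.96961568]
 [  0.         499.66920195 210.87992973]
 [  0.           0.           1.        ]] [[ 4.53991758e-04 -9.99976780e-01  6.79952781e-03]
 [-9.91949374e-01 -1.31137977e-03 -1.26628275e-01]
 [ 1.26634251e-01 -6.68729916e-03 -9.91926936e-01]] [0.00258285 0.52423128 1.57955163]
```

View pics/scene0.png

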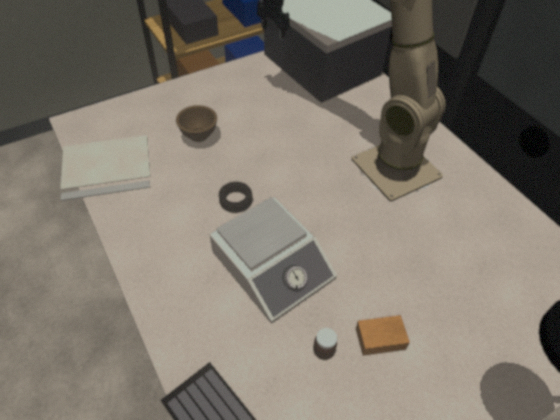

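View pics/top0.png

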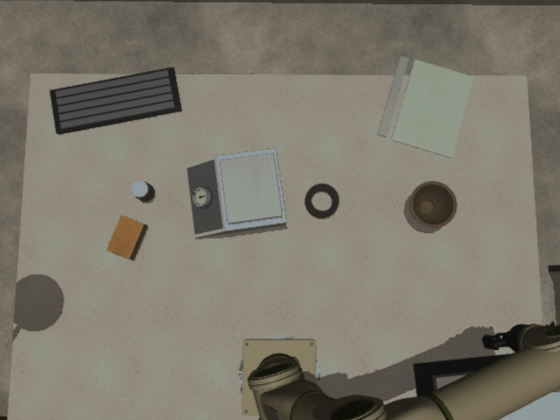

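The scene view shows the scale at (272,255), the dial at (296,277), and the ring at (236,197). In the top view the ring is at (322,200), the pan spans (217..284,150..225), the dial is at (201,197), and the mortar is at (433,204). I'll measure more finely next.

```bash
cat > h.py <<'E'
import numpy as np,cv2,pickle
def ray(c,u,v,z):
    d=np.linalg.inv(c['camera_matrix'])@[u,v,1]; d=c['R'].T@d; o=-c['R'].T@c['t']
    return o+d*(z-o[2])/d[2]
def proj(c,X):
    p=c['camera_matrix']@(c['R']@np.asarray(X)+c['t']); return p[:2]/p[2]
def crop(c,x0,y0,w,h,W,H): return cv2.resize(c['image'][y0:y0+h,x0:x0+w],(W,H),interpolation=cv2.INTER_CUBIC)
E
python3 - <<'E'
from h import *
t=pickle.load(open('top0.pkl','rb'));s=pickle.load(open('scene0.pkl','rb'))
a=crop(t,180,140,120,110,480,440);b=crop(s,275,255,40,40,320,320);b=cv2.copyMakeBorder(b,0,120,0,0,0)
cv2.imwrite('pics/c1.png',np.hstack([a,b]))
for c,x,y,w,h in((t,295,175,55,50),(s,210,172,50,45)):
    g=c['image'][y:y+h,x:x+w].max(2); m=(g<75).astype(np.uint8)
    cs,_=cv2.findContours(m,cv2.RETR_EXTERNAL,2);k=max(cs,key=cv2.contourArea)
    M=cv2.moments(k);u,v=M['m10']/M['m00']+x,M['m01']/M['m00']+y
    print(u,v,cv2.boundingRect(k),ray(c,u,v,.0175),ray(c,u,v,.03))
print('mortar',ray(t,433,204,.085))
E
```

```text
321.4983574879227 200.58937198067633 (10, 9, 34, 34) [ 0.56035816 -0.13612829  0.0175    ] [ 0.55849844 -0.13496807  0.03      ]
235.22787193973636 196.8665254237288 (10, 11, 32, 29) [ 0.56147777 -0.1359847   0.0175    ] [ 0.56571139 -0.12615336  0.03      ]
mortar [ 0.54001793 -0.47960352  0.085     ]
```

View pics/c1.png

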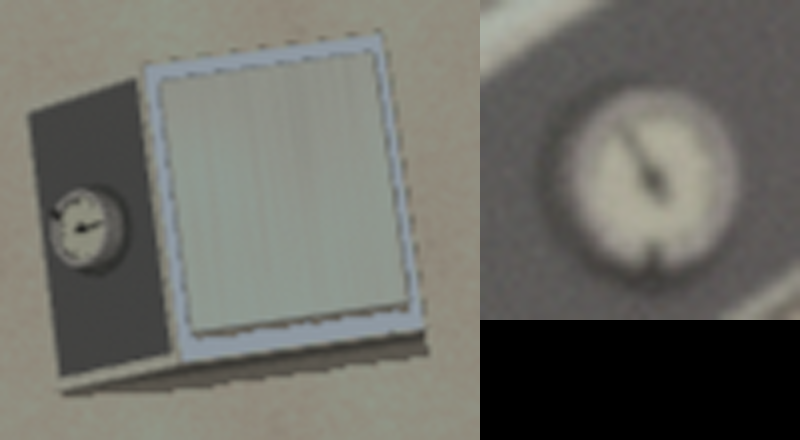

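The crop shows pan corners at (160,83), (378,50), (410,303) and (192,333). In the top crop the dial hub is at about (82,229), the needle points to the pan, and the mark is at (55,214). The scene crop puts the mark at (650,250), below the hub at (655,178).

```bash
cat >> h.py <<'E'
S35,C35=np.sin(np.radians(35)),np.cos(np.radians(35))
def sc2w(P,p):
    c,s=np.cos(P[2]),np.sin(P[2]);p=np.asarray(p,float)
    return np.array([P[0]+c*p[0]-s*p[1],P[1]+s*p[0]+c*p[1],p[2]])
def dial(r,a,h):  # radius, clockwise angle, height over the panel, scale frame
    up=np.array([C35,0,S35]);n=np.array([-S35,0,C35]);right=np.array([0,-1,0])
    return np.array([-.097,0,.059])+h*n+r*(np.cos(a)*up+np.sin(a)*right)
E
python3 - <<'E'
from h import *
from scipy.optimize import least_squares as ls
t=pickle.load(open('top0.pkl','rb'));s=pickle.load(open('scene0.pkl','rb'))
f=lambda x,y:np.array([(x+.5)/4-.5+180,(y+.5)/4-.5+140])
g=lambda x,y:np.array([(x+.5)/8-.5+275,(y+.5)/8-.5+255])
obs=[f(160,83),f(378,50),f(410,303),f(192,333)]
q=[(-.03,.1),(.14,.1),(.14,-.1),(-.03,-.1)]
def r(P): return np.ravel([proj(t,sc2w(P,(a,b,.119)))-o for (a,b),o in zip(q,obs)]+[proj(t,sc2w(P,dial(0,0,.018)))-f(82,229),proj(s,sc2w(P,dial(0,0,.018)))-g(655,178)])
# image order: pan top-left = dial side, far (+x world) = scale +y
o=ls(r,[.57,.1,-1.42]);P=o.x;print(P,np.degrees(P[2]),np.round(o.fun,1))
print('mark top',ls(lambda a:proj(t,sc2w(P,dial(.024,a[0],.018)))-f(55,214),[3.3]).x,'scene',ls(lambda a:proj(s,sc2w(P,dial(.024,a[0],.018)))-g(650,250),[3.3]).x)
for n,p in(('pan',(.055,0,.119)),('dial',dial(0,0,0)),('axis+.1',dial(0,0,.1))):print(n,sc2w(P,p))
np.save('P.npy',P)
E
```

```text
[ 0.54954021  0.16123522 -1.28916646] -73.86379703055195 [-10.1  10.5 -11.6   3.9  -1.6   2.3  -0.9  10.2  -4.2  13.7 -44.4  -2.6]
mark top [4.90157416] scene [2.54964782]
pan [0.5648259  0.10840201 0.119     ]
dial [0.5225818  0.25441378 0.059     ]
axis+.1 [0.50664087 0.30951174 0.1409152 ]
```

```bash
cat > fit.py <<'E'
from h import *
from scipy.optimize import least_squares as ls
t=pickle.load(open('top0.pkl','rb'));s=pickle.load(open('scene0.pkl','rb'))
f=lambda x,y:np.array([(x+.5)/4-.5+180,(y+.5)/4-.5+140])
g=lambda x,y:np.array([(x+.5)/8-.5+275,(y+.5)/8-.5+255])
obs=[f(160,83),f(378,50),f(410,303),f(192,333)]
q=[(-.03,.1),(.14,.1),(.14,-.1),(-.03,-.1)]
def r(P): return np.ravel([proj(t,sc2w(P,(a,b,.119)))-o for (a,b),o in zip(q,obs)]+[proj(t,sc2w(P,dial(0,0,.018)))-f(82,229),proj(s,sc2w(P,dial(0,0,.018)))-g(175,178)])
o=ls(r,[.57,.1,-1.42]);P=o.x;print(P,np.degrees(P[2]),np.round(o.fun,1))
print('mark top',ls(lambda a:proj(t,sc2w(P,dial(.024,a[0],.018)))-f(55,214),[3.3]).x,'scene',ls(lambda a:proj(s,sc2w(P,dial(.024,a[0],.018)))-g(170,250),[3.3]).x)
for n,p in(('pan',(.055,0,.119)),('dial',dial(0,0,0)),('axis+.1',dial(0,0,.1))):print(n,sc2w(P,p))
np.save('P.npy',P)
E
python3 fit.py
cat > go.py <<'E'
# usage: python3 go.py x y z yaw tilt  -> rows shift (cm) and turn (rad) from the present pose
import sys,numpy as np
from rig import *
from scipy.spatial.transform import Rotation as R
def goal(yaw,tilt,spin=0): # yaw: world heading; tilt about tool x; spin about tool z
    return R.from_euler('xyz',[180,0,yaw],degrees=True)*R.from_euler('x',tilt,degrees=True)*R.from_euler('z',spin,degrees=True)
def rel(p,G):
    s=read_state();A=R.from_euler('xyz',s['eef_rot'],degrees=True)
    print('now',np.round(s['eef_pos'],4),np.round(s['eef_rot'],1),'j',np.round(s['joint_pos'],0),'F',np.round(s['wrist_force'],1),'w',round(s['gripper_width'],4),'t',round(s['clock'],1))
    print('shift cm',np.round(A.inv().apply(np.asarray(p)-s['eef_pos'])*100,2),'turn',np.round((A.inv()*G).as_rotvec(),3))
if __name__=='__main__':
    a=[float(v) for v in sys.argv[1:]]; rel(a[:3],goal(*a[3:]))
E
python3 go.py .561 -.181 .15 8.6 0
```

```text
[ 0.5779977   0.14462838 -1.43094236] -81.9869581693295 [-0.3 -0.7 -0.4  0.1  0.6  0.3 -0.2  0.5  0.4  0.1 -0.2  0.2]
mark top [3.76295889] scene [3.75714998]
pan [0.58566462 0.09016538 0.119     ]
dial [0.56447605 0.24068131 0.059     ]
axis+.1 [0.55648048 0.29747893 0.1409152 ]
now [ 0.1605 -0.6037  0.2306] [-179.9    0.    14.9] j [74. 19. -4. 84.  1. 77. -5.] F [-0.3 -0.2  0.2] w 0.0853 t 0.1
shift cm [ 49.57 -30.55   8.1 ] turn [-0.001  0.     0.11 ]
```

```bash
r='{"jaw":4.5,"tx":49.8,"ty":-30.0,"tz":0,"az":0.12}'; python3 -m jog '[{"jaw":4.5,"tx":49.8,"ty":-30.4,"tz":0,"az":0.12},{"jaw":4.5,"tx":49.8,"ty":-30.4,"tz":0,"az":0.12},{"jaw":4.5,"tx":49.8,"ty":-30.4,"tz":0,"az":0.12},{"jaw":4.5,"tx":49.8,"ty":-30.4,"tz":0,"az":0.12},{"jaw":4.5,"tx":49.8,"ty":-30.4,"tz":0,"az":0.12},{"jaw":4.5,"tx":49.8,"ty":-30.4,"tz":0,"az":0.12},{"jaw":4.5,"tx":49.8,"ty":-30.4,"tz":0,"az":0.12},{"jaw":4.5,"tx":49.8,"ty":-30.4,"tz":0,"az":0.12},{"jaw":4.5,"tx":49.8,"ty":-30.4,"tz":0,"az":0.12},{"jaw":4.5,"tx":49.8,"ty":-30.4,"tz":0,"az":0.12}]'; python3 go.py .567 -.1805 .07 8 0
```

```text
now [ 0.1605 -0.6037  0.2306] [-179.9    0.    14.9] j [74. 19. -4. 84.  1. 77. -5.] F [-0.3 -0.2  0.2] w 0.0853 t 0.1
shift cm [ 50.16 -30.44  16.1 ] turn [-0.001  0.     0.12 ]validation failed for argument at $[0]...
```

```bash
python3 -m jog '[{"jaw":4.5,"tx":4,"ty":-2.4,"tz":0,"ax":0,"ay":0,"az":0.12},{"jaw":4.5,"tx":8,"ty":-4.8,"tz":0,"ax":0,"ay":0,"az":0.12},{"jaw":4.5,"tx":12,"ty":-7.2,"tz":0,"ax":0,"ay":0,"az":0.12},{"jaw":4.5,"tx":16,"ty":-9.6,"tz":0,"ax":0,"ay":0,"az":0.12},{"jaw":4.5,"tx":20,"ty":-12,"tz":0,"ax":0,"ay":0,"az":0.12},{"jaw":4.5,"tx":24,"ty":-14.4,"tz":0,"ax":0,"ay":0,"az":0.12},{"jaw":4.5,"tx":28,"ty":-16.8,"tz":0,"ax":0,"ay":0,"az":0.12},{"jaw":4.5,"tx":32,"ty":-19.2,"tz":0,"ax":0,"ay":0,"az":0.12},{"jaw":4.5,"tx":36,"ty":-21.6,"tz":0,"ax":0,"ay":0,"az":0.12},{"jaw":4.5,"tx":40,"ty":-24,"tz":0,"ax":0,"ay":0,"az":0.12}]'; python3 go.py .567 -.1805 .07 8 0
```

```text
clock: 0.93
eef_pos: [0.4517, -0.3033, 0.2312]
eef_rot: [180.0, 0.0, 8.0]
wrist_force: [0.9, -1.2, 0.1]
gripper_width: 0.0452
gripper_force: 0.0
now [ 0.4517 -0.3033  0.2312] [180.   0.   8.] j [ 46.  10. -19.  95.   3.  75. -56.] F [ 0.9 -1.2  0.1] w 0.0452 t 0.9
shift cm [ 13.13 -10.56  16.12] turn [0. 0. 0.]
```

```bash
python3 -m jog '[{"jaw":4.5,"tx":0,"ty":0,"tz":0,"ax":0,"ay":0,"az":0},{"jaw":4.5,"tx":0,"ty":0,"tz":0,"ax":0,"ay":0,"az":0},{"jaw":4.5,"tx":0,"ty":0,"tz":0,"ax":0,"ay":0,"az":0}]'>/dev/null; python3 go.py .567 -.1805 .07 8 0
```

```text
now [ 0.4503 -0.3054  0.2309] [-180.    0.    8.] j [ 46.  10. -19.  95.   3.  75. -55.] F [ 0.  -0.3 -0.5] w 0.0448 t 1.2
shift cm [ 13.31 -10.74  16.08] turn [-0.     0.001  0.   ]
```

```bash
python3 -m jog '[{"jaw":4.5,"tx":3.3,"ty":-2.7,"tz":1},{"jaw":4.5,"tx":6.6,"ty":-5.4,"tz":3},{"jaw":4.5,"tx":9.9,"ty":-8.1,"tz":6},{"jaw":4.5,"tx":13.3,"ty":-10.7,"tz":9},{"jaw":4.5,"tx":13.3,"ty":-10.7,"tz":12},{"jaw":4.5,"tx":13.3,"ty":-10.7,"tz":15},{"jaw":4.5,"tx":13.3,"ty":-10.7,"tz":16},{"jaw":4.5,"tx":13.3,"ty":-10.7,"tz":16},{"jaw":4.5,"tx":13.3,"ty":-10.7,"tz":16}]'; python3 go.py .567 -.1805 .01 8 0
```

```text
now [ 0.4503 -0.3054  0.2309] [-180.    0.    8.] j [ 46.  10. -19.  95.   3.  75. -55.] F [ 0.  -0.3 -0.5] w 0.0448 t 1.2
shift cm [ 13.31 -10.74  22.08] turn [-0.     0.001  0.   ]validation failed for argument at $[0]...
```

```bash
python3 -m jog '[{"jaw":4.5,"tx":3.3,"ty":-2.7,"tz":1,"ax":0,"ay":0,"az":0},{"jaw":4.5,"tx":6.6,"ty":-5.4,"tz":3,"ax":0,"ay":0,"az":0},{"jaw":4.5,"tx":9.9,"ty":-8.1,"tz":6,"ax":0,"ay":0,"az":0},{"jaw":4.5,"tx":13.3,"ty":-10.7,"tz":9,"ax":0,"ay":0,"az":0},{"jaw":4.5,"tx":13.3,"ty":-10.7,"tz":12,"ax":0,"ay":0,"az":0},{"jaw":4.5,"tx":13.3,"ty":-10.7,"tz":15,"ax":0,"ay":0,"az":0},{"jaw":4.5,"tx":13.3,"ty":-10.7,"tz":16,"ax":0,"ay":0,"az":0},{"jaw":4.5,"tx":13.3,"ty":-10.7,"tz":16,"ax":0,"ay":0,"az":0},{"jaw":4.5,"tx":13.3,"ty":-10.7,"tz":16,"ax":0,"ay":0,"az":0}]'; python3 go.py .567 -.1805 .01 8 0
python3 - <<'E'
from h import *;from rig import *
t=read_camera('top');s=read_camera('scene')
cv2.imwrite('pics/g1.png',np.hstack([crop(t,280,150,80,80,400,400),crop(s,190,140,80,80,400,400)]))
E
```

```text
clock: 1.93
eef_pos: [0.5671, -0.1828, 0.0723]
eef_rot: [180.0, 0.0, 7.9]
wrist_force: [-0.1, -1.3, 0.9]
gripper_width: 0.0448
gripper_force: 0.0
now [ 0.5671 -0.1828  0.0723] [180.    0.    7.9] j [ 32.  25. -23.  97.  11.  60. -77.] F [-0.1 -1.3  0.9] w 0.0448 t 1.9
shift cm [ 0.03 -0.24  6.23] turn [ 0.001  0.    -0.003]
```

View pics/g1.png

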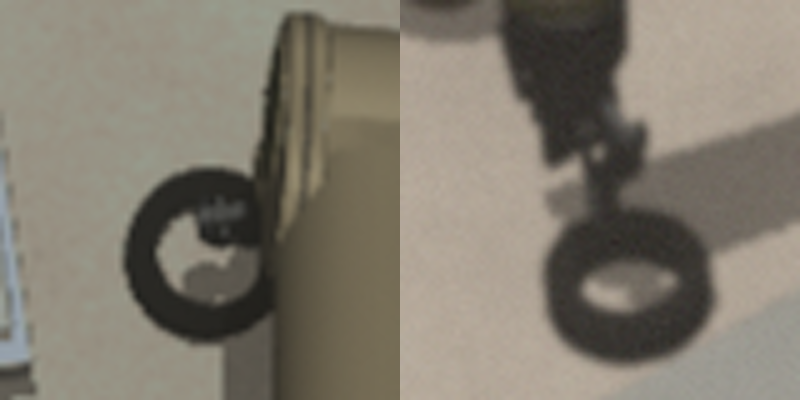

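The inner finger, at (222,215) in the left crop, stands over the hole and the other is outside the wall, so the alignment is good. I'll descend and close.

```bash
python3 -m jog '[{"jaw":4.5,"tx":0,"ty":-0.2,"tz":2.5,"ax":0,"ay":0,"az":0},{"jaw":4.5,"tx":0,"ty":-0.2,"tz":4.5,"ax":0,"ay":0,"az":0},{"jaw":4.5,"tx":0,"ty":-0.2,"tz":6.1,"ax":0,"ay":0,"az":0},{"jaw":4.5,"tx":0,"ty":-0.2,"tz":6.1,"ax":0,"ay":0,"az":0},{"jaw":1.5,"tx":0,"ty":-0.2,"tz":6.1,"ax":0,"ay":0,"az":0},{"jaw":1,"tx":0,"ty":-0.2,"tz":6.1,"ax":0,"ay":0,"az":0},{"jaw":1,"tx":0,"ty":-0.2,"tz":6.1,"ax":0,"ay":0,"az":0},{"jaw":1,"tx":0,"ty":-0.2,"tz":6.1,"ax":0,"ay":0,"az":0},{"jaw":1,"tx":0,"ty":-0.2,"tz":6.1,"ax":0,"ay":0,"az":0},{"jaw":1,"tx":0,"ty":-0.2,"tz":6.1,"ax":0,"ay":0,"az":0}]'
```

```text
clock: 2.87
eef_pos: [0.5688, -0.1798, 0.0129]
eef_rot: [179.9, -0.2, 8.0]
wrist_force: [-0.0, -1.3, 7.8]
gripper_width: 0.0185
gripper_force: 68.3
```

```bash
python3 -m jog '[{"jaw":1,"tx":0,"ty":0,"tz":-2,"ax":0,"ay":0,"az":0},{"jaw":1,"tx":0,"ty":0,"tz":-5,"ax":0,"ay":0,"az":0},{"jaw":1,"tx":0,"ty":0,"tz":-9,"ax":0,"ay":0,"az":0},{"jaw":1,"tx":0,"ty":0,"tz":-13,"ax":0,"ay":0,"az":0},{"jaw":1,"tx":0,"ty":0,"tz":-16,"ax":0,"ay":0,"az":0},{"jaw":1,"tx":0,"ty":0,"tz":-18,"ax":0,"ay":0,"az":0},{"jaw":1,"tx":0,"ty":0,"tz":-18,"ax":0,"ay":0,"az":0},{"jaw":1,"tx":0,"ty":0,"tz":-18,"ax":0,"ay":0,"az":0},{"jaw":1,"tx":0,"ty":0,"tz":-18,"ax":0,"ay":0,"az":0}]'
python3 - <<'E'
from h import *;from rig import *
t=read_camera('top');s=read_camera('scene');st=read_state();pickle.dump((t,s,st['eef_pos']),open('l.pkl','wb'))
print(st['eef_pos'],st['eef_rot'],st['wrist_force'])
cv2.imwrite('pics/l1.png',np.hstack([crop(t,270,130,100,100,400,400),crop(s,180,90,100,100,400,400)]))
E
```

```text
clock: 3.62
eef_pos: [0.5666, -0.1785, 0.1891]
eef_rot: [-180.0, 0.1, 8.0]
wrist_force: [-0.8, 0.4, -3.3]
gripper_width: 0.0185
gripper_force: 68.6
[ 0.56631201 -0.1784642   0.18843988] [-1.79932404e+02  1.55030041e-01  8.01187648e+00] [ 0.36077578  0.6918671  -3.3627826 ]
```

View pics/l1.png

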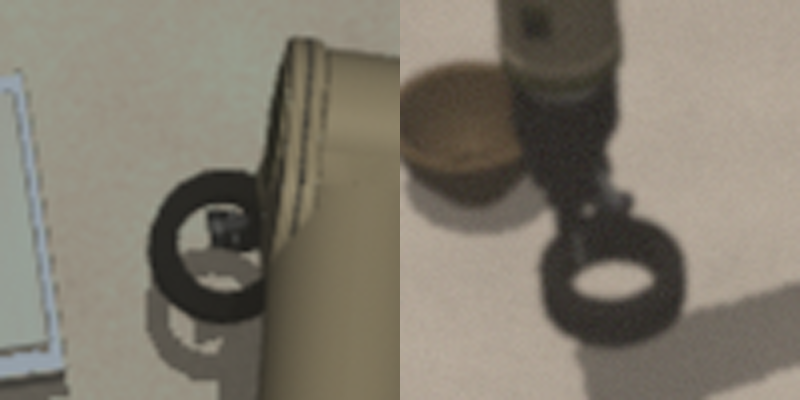

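The ring is held level and looks about concentric with the prediction. It weighs about 3.4 N, so the needle should go to about 1.1 rad. I'll carry it to the pan.

```bash
python3 -m jog '[{"jaw":1,"tx":0.6,"ty":-2.5,"tz":0,"ax":0,"ay":0,"az":0},{"jaw":1,"tx":1.6,"ty":-6,"tz":0,"ax":0,"ay":0,"az":0},{"jaw":1,"tx":2.5,"ty":-9.6,"tz":0,"ax":0,"ay":0,"az":0},{"jaw":1,"tx":3.5,"ty":-13.2,"tz":0,"ax":0,"ay":0,"az":0},{"jaw":1,"tx":4.4,"ty":-17,"tz":0,"ax":0,"ay":0,"az":0},{"jaw":1,"tx":5.2,"ty":-20,"tz":0,"ax":0,"ay":0,"az":0},{"jaw":1,"tx":5.7,"ty":-21.8,"tz":0.5,"ax":0,"ay":0,"az":0},{"jaw":1,"tx":5.7,"ty":-21.8,"tz":2,"ax":0,"ay":0,"az":0},{"jaw":1,"tx":5.7,"ty":-21.8,"tz":3,"ax":0,"ay":0,"az":0},{"jaw":1,"tx":5.7,"ty":-21.8,"tz":3,"ax":0,"ay":0,"az":0}]' >/dev/null; python3 -m jog '[{"jaw":1,"tx":0,"ty":0,"tz":0,"ax":0,"ay":0,"az":0},{"jaw":1,"tx":0,"ty":0,"tz":0,"ax":0,"ay":0,"az":0}]'; python3 go.py .592 .0456 .131 8 0
```

```text
clock: 4.72
eef_pos: [0.5935, 0.044, 0.1604]
eef_rot: [180.0, 0.0, 7.9]
wrist_force: [-0.3, 0.2, -3.3]
gripper_width: 0.0184
gripper_force: 68.6
now [0.5935 0.044  0.1604] [180.    0.    7.9] j [ 16.  21. -31.  92.  11.  70. -99.] F [-0.3  0.2 -3.3] w 0.0184 t 4.7
shift cm [-0.13 -0.18  2.94] turn [ 0.     0.    -0.002]
```

```bash
python3 -m jog '[{"jaw":1,"tx":-0.1,"ty":-0.15,"tz":1,"ax":0,"ay":0,"az":0},{"jaw":1,"tx":-0.1,"ty":-0.15,"tz":1.8,"ax":0,"ay":0,"az":0},{"jaw":1,"tx":-0.1,"ty":-0.15,"tz":2.4,"ax":0,"ay":0,"az":0},{"jaw":1,"tx":-0.1,"ty":-0.15,"tz":2.7,"ax":0,"ay":0,"az":0},{"jaw":1,"tx":-0.1,"ty":-0.15,"tz":2.9,"ax":0,"ay":0,"az":0},{"jaw":1,"tx":-0.1,"ty":-0.15,"tz":2.9,"ax":0,"ay":0,"az":0},{"jaw":1,"tx":-0.1,"ty":-0.15,"tz":2.9,"ax":0,"ay":0,"az":0}]';python3 go.py .592 .0456 .131 8 0
```

```text
clock: 5.3
eef_pos: [0.5923, 0.0466, 0.1314]
eef_rot: [180.0, -0.0, 8.0]
wrist_force: [0.1, 0.6, -2.7]
gripper_width: 0.0185
gripper_force: 68.7
now [0.5923 0.0466 0.1314] [180.  -0.   8.] j [  16.   22.  -30.   94.   12.   67. -100.] F [ 0.1  0.6 -2.7] w 0.0185 t 5.3
shift cm [-0.04  0.09  0.04] turn [ 0. -0.  0.]
```

```bash
python3 -m jog '[{"jaw":1,"tx":0,"ty":0.1,"tz":0.2,"ax":0,"ay":0,"az":0},{"jaw":1,"tx":0,"ty":0.1,"tz":0.4,"ax":0,"ay":0,"az":0},{"jaw":1,"tx":0,"ty":0.1,"tz":0.45,"ax":0,"ay":0,"az":0},{"jaw":1,"tx":0,"ty":0.1,"tz":0.45,"ax":0,"ay":0,"az":0}]'; python3 -m jog '[{"jaw":2.5,"tx":0,"ty":0,"tz":0,"ax":0,"ay":0,"az":0},{"jaw":3.5,"tx":0,"ty":0,"tz":0,"ax":0,"ay":0,"az":0},{"jaw":4.5,"tx":0,"ty":0,"tz":0,"ax":0,"ay":0,"az":0},{"jaw":4.5,"tx":0,"ty":0,"tz":0,"ax":0,"ay":0,"az":0},{"jaw":4.5,"tx":0,"ty":0,"tz":-1,"ax":0,"ay":0,"az":0},{"jaw":4.5,"tx":0,"ty":0,"tz":-3,"ax":0,"ay":0,"az":0},{"jaw":4.5,"tx":0,"ty":0,"tz":-6,"ax":0,"ay":0,"az":0},{"jaw":4.5,"tx":0,"ty":0,"tz":-10,"ax":0,"ay":0,"az":0},{"jaw":4.5,"tx":0,"ty":0,"tz":-13,"ax":0,"ay":0,"az":0},{"jaw":4.5,"tx":0,"ty":0,"tz":-13,"ax":0,"ay":0,"az":0}]'
cat > w.py <<'E'
import sys
from go import *; from h import *
P=np.load('P.npy'); h,spin=float(sys.argv[1]),float(sys.argv[2])
rel(sc2w(P,dial(0,0,h)),goal(8.0,float(sys.argv[3]) if len(sys.argv)>3 else 35,spin)); print(goal(8.,35,spin).apply([0,0,1]), sc2w(P,dial(0,0,-1))-sc2w(P,dial(0,0,0)))
E
python3 w.py .10 0
```

```text
clock: 5.63
eef_pos: [0.5928, 0.0457, 0.1271]
eef_rot: [-180.0, -0.1, 8.0]
wrist_force: [0.9, 1.9, -1.0]
gripper_width: 0.0181
gripper_force: 68.9
clock: 6.47
eef_pos: [0.5947, 0.0464, 0.2648]
eef_rot: [180.0, -0.6, 8.0]
wrist_force: [0.7, -0.1, -0.2]
gripper_width: 0.045
gripper_force: 0.0
now [0.5947 0.0464 0.2648] [180.   -0.6   8. ] j [ 17.  17. -31.  85.   9.  80. -97.] F [ 0.7 -0.1 -0.2] w 0.045 t 6.5
shift cm [ -0.41 -25.41  12.37] turn [ 0.612 -0.01   0.003]
[-0.07982641  0.56799443 -0.81915204] [ 0.0799557  -0.56797624 -0.81915204]
```

```bash
sed -i 's/else 35,spin/else -35,spin/; s/goal(8.,35/goal(8.,-35/' w.py; python3 w.py .10 0
python3 - <<'E'
from h import *;from rig import *
t=read_camera('top');s=read_camera('scene');pickle.dump((t,s),open('p.pkl','wb'))
cv2.imwrite('pics/p1.png',np.hstack([crop(t,180,130,120,120,400,400),crop(s,205,190,120,120,400,400)]))
E
```

```text
now [0.5947 0.0464 0.2648] [180.   -0.6   8. ] j [ 17.  17. -31.  85.   9.  80. -97.] F [ 0.7 -0.1 -0.2] w 0.045 t 6.5
shift cm [ -0.41 -25.41  12.37] turn [-0.61  -0.01  -0.003]
[ 0.07982641 -0.56799443 -0.81915204] [ 0.0799557  -0.56797624 -0.81915204]
```

View pics/p1.png

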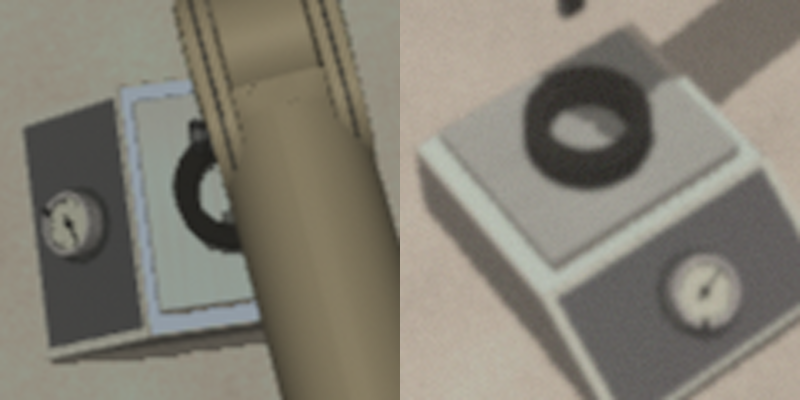

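The ring lies flat near the middle of the pan, and the needle has turned clockwise. Next I approach the dial along its axis.

```bash
python3 -m jog '[{"jaw":8.5,"tx":0,"ty":-3,"tz":-1,"ax":-0.08,"ay":0,"az":0},{"jaw":8.5,"tx":0,"ty":-6,"tz":-1,"ax":-0.18,"ay":0,"az":0},{"jaw":8.5,"tx":-0.1,"ty":-10,"tz":0,"ax":-0.3,"ay":0,"az":0},{"jaw":8.5,"tx":-0.2,"ty":-14,"tz":1,"ax":-0.4,"ay":-0.01,"az":0},{"jaw":8.5,"tx":-0.3,"ty":-18,"tz":2,"ax":-0.5,"ay":-0.01,"az":0},{"jaw":8.5,"tx":-0.4,"ty":-21.5,"tz":4,"ax":-0.6,"ay":-0.01,"az":0},{"jaw":8.5,"tx":-0.4,"ty":-24.5,"tz":6.5,"ax":-0.61,"ay":-0.01,"az":0},{"jaw":8.5,"tx":-0.4,"ty":-25.4,"tz":9.5,"ax":-0.61,"ay":-0.01,"az":0},{"jaw":8.5,"tx":-0.4,"ty":-25.4,"tz":12,"ax":-0.61,"ay":-0.01,"az":0},{"jaw":8.5,"tx":-0.4,"ty":-25.4,"tz":12.4,"ax":-0.61,"ay":-0.01,"az":0}]'; python3 w.py .10 0
```

```text
clock: 7.4
eef_pos: [0.5505, 0.296, 0.1266]
eef_rot: [144.8, 1.0, 8.0]
wrist_force: [0.7, -0.9, -1.0]
gripper_width: 0.0849
gripper_force: 0.0
now [0.5505 0.296  0.1266] [144.8   1.    8. ] j [ -27.   42.  -31.   75.   42.   97. -143.] F [ 0.7 -0.9 -1. ] w 0.0849 t 7.4
shift cm [ 0.59  0.78 -1.22] turn [0.004 0.014 0.01 ]
[ 0.07982641 -0.56799443 -0.81915204] [ 0.0799557  -0.56797624 -0.81915204]
```

```bash
python3 -m jog '[{"jaw":8.5,"tx":0.5,"ty":0.5,"tz":-1,"ax":0,"ay":0,"az":-0.1},{"jaw":8.5,"tx":0.5,"ty":0.5,"tz":-1,"ax":0,"ay":0,"az":-0.1},{"jaw":8.5,"tx":0.5,"ty":0.5,"tz":-1,"ax":0,"ay":0,"az":-0.1}]'; python3 w.py .10 0
```

```text
clock: 7.65
eef_pos: [0.5585, 0.2984, 0.145]
eef_rot: [145.3, 3.7, 12.4]
wrist_force: [-0.0, -0.2, 0.6]
gripper_width: 0.0853
gripper_force: 0.0
now [0.5585 0.2984 0.145 ] [145.3   3.7  12.4] j [ -26.   41.  -32.   74.   43.   99. -137.] F [-0.  -0.2  0.6] w 0.0853 t 7.7
shift cm [-0.19 -0.2   0.37] turn [-0.002  0.009  0.099]
[ 0.07982641 -0.56799443 -0.81915204] [ 0.0799557  -0.56797624 -0.81915204]
```

```bash
cat > ang.py <<'E'
from h import *
from scipy.ndimage import map_coordinates as mc
P=np.load('P.npy')
def est(c,name):
    g=c['image'].max(2).astype(float); A=np.radians(np.arange(0,360,2))
    # refine centre: symmetric dial; small pixel offsets that maximise bright disc
    best=max(((dx,dy) for dx in np.arange(-2,2.1,.25) for dy in np.arange(-2,2.1,.25)),key=lambda o:sum(mc(g,[[proj(c,sc2w(P,dial(r,a,.018)))[1]+o[1]],[proj(c,sc2w(P,dial(r,a,.018)))[0]+o[0]]],order=1)[0]*w for r,w in((.014,1),(.027,1),(.034,-2)) for a in A[::12]))
    def prof(rs,h):
        v=[]
        for a in A:
            q=np.array([proj(c,sc2w(P,dial(r,a,h)))+best for r in rs]); v.append(mc(g,[q[:,1],q[:,0]],order=1).mean())
        return np.array(v)
    for n,rs,h in(('needle',np.linspace(.010,.022,7),.018),('mark',np.linspace(.022,.028,5),.020)):
        v=prof(rs,h); w=np.convolve(np.r_[v[-5:],v,v[:5]],np.ones(11)/11,'valid'); d=w-w.min()
        i=np.argmin(v); k=(np.arange(i-8,i+9))%180; wt=np.clip(np.median(v)-v[k],0,None); a=(A[i]+np.radians(2)*(wt*np.arange(-8,9)).sum()/wt.sum())
        print(name_:=name,n,'min at',np.round(A[i],2),'centroid',round(a,3),'depth',round(np.median(v)-v[i],1),'off',best)
if __name__=='__main__':
    import sys
    if len(sys.argv)>1:
        t,s=pickle.load(open(sys.argv[1],'rb'))
    else:
        from rig import read_camera
        t,s=read_camera('top'),read_camera('scene'); pickle.dump((t,s),open('last.pkl','wb'))
    est(t,'top');est(s,'scene')
E
python3 ang.py p.pkl
python3 - <<'E'
from ang import *
est(pickle.load(open('top0.pkl','rb')),'top0');est(pickle.load(open('scene0.pkl','rb')),'scene0')
E
python3 w.py .10 -6; python3 w.py 0 -6
```

```text
top needle min at 1.01 centroid 0.992 depth 34.8 off (np.float64(-1.25), np.float64(-0.5))
top mark min at 3.77 centroid 3.753 depth 59.2 off (np.float64(-1.25), np.float64(-0.5))
scene needle min at 1.19 centroid 1.185 depth 30.2 off (np.float64(0.0), np.float64(-0.25))
scene mark min at 3.77 centroid 3.73 depth 34.0 off (np.float64(0.0), np.float64(-0.25))
top0 needle min at 0.1 centroid 0.116 depth 42.9 off (np.float64(-1.25), np.float64(-0.5))
top0 mark min at 3.77 centroid 3.753 depth 57.7 off (np.float64(-1.25), np.float64(-0.5))
scene0 needle min at 6.25 centroid 6.246 depth 30.0 off (np.float64(0.0), np.float64(-0.25))
scene0 mark min at 3.77 centroid 3.733 depth 32.2 off (np.float64(0.0), np.float64(-0.25))
now [0.5585 0.2984 0.145 ] [145.3   3.7  12.4] j [ -26.   41.  -32.   74.   43.   99. -137.] F [-0.  -0.2  0.6] w 0.0853 t 7.7
shift cm [-0.19 -0.2   0.37] turn [-0.003  0.009 -0.006]
[ 0.07982641 -0.56799443 -0.81915204] [ 0.0799557  -0.56797624 -0.81915204]
now [0.5585 0.2984 0.145 ] [145.3   3.7  12.4] j [ -26.   41.  -32.   74.   43.   99. -137.] F [-0.  -0.2  0.6] w 0.0853 t 7.7
shift cm [-0.1  -0.18 10.37] turn [-0.003  0.009 -0.006]
[ 0.07982641 -0.56799443 -0.81915204] [ 0.0799557  -0.56797624 -0.81915204]
```

```bash
python3 - <<'E'
import re
s=open('ang.py').read()
i=s.index('    best=max');j=s.index('    def prof')
s=s[:i]+"    best=np.array(OFF.get(name[:3],(0,0)))\n"+s[j:]
s=s.replace("def est","OFF={}\ndef est",1)
open('ang.py','w').write(s)
E
python3 - <<'E'
import ang;from ang import *
t0,s0=[pickle.load(open(f,'rb')) for f in('top0.pkl','scene0.pkl')];t,s=pickle.load(open('p.pkl','rb'))
for o in((0,0),(-.4,0),(-.4,-.4),(0,-.4),(0,.4)):
    ang.OFF={'top':o,'sce':o};est(t0,'top0');est(t,'top');est(s0,'scene0');est(s,'scene')
E
```

```text
top0 needle min at 6.18 centroid 6.2 depth 39.2 off [0 0]
top0 mark min at 3.7 centroid 3.724 depth 28.2 off [0 0]
top needle min at 1.26 centroid 1.251 depth 35.9 off [0 0]
top mark min at 3.7 centroid 3.723 depth 29.4 off [0 0]
scene0 needle min at 6.25 centroid 6.258 depth 30.2 off [0 0]
scene0 mark min at 3.77 centroid 3.733 depth 37.6 off [0 0]
scene needle min at 1.15 centroid 1.155 depth 29.8 off [0 0]
scene mark min at 3.77 centroid 3.732 depth 39.1 off [0 0]
top0 needle min at 6.21 centroid 6.23 depth 41.1 off [-0.4  0. ]
top0 mark min at 3.74 centroid 3.756 depth 40.8 off [-0.4  0. ]
top needle min at 1.12 centroid 1.135 depth 36.3 off [-0.4  0. ]
top mark min at 3.74 centroid 3.757 depth 40.3 off [-0.4  0. ]
scene0 needle min at 0.03 centroid 0.042 depth 30.7 off [-0.4  0. ]
scene0 mark min at 3.7 centroid 3.693 depth 38.6 off [-0.4  0. ]
scene needle min at 1.22 centroid 1.219 depth 29.0 off [-0.4  0. ]
scene mark min at 3.7 centroid 3.691 depth 40.1 off [-0.4  0. ]
top0 needle min at 0.03 centroid 0.037 depth 40.0 off [-0.4 -0.4]
top0 mark min at 3.7 centroid 3.715 depth
[... 737 characters left out ...]
ene0 mark min at 3.77 centroid 3.731 depth 28.8 off [ 0.  -0.4]
scene needle min at 1.19 centroid 1.192 depth 30.3 off [ 0.  -0.4]
scene mark min at 3.77 centroid 3.73 depth 29.7 off [ 0.  -0.4]
top0 needle min at 6.11 centroid 6.119 depth 38.7 off [0.  0.4]
top0 mark min at 3.74 centroid 3.757 depth 20.7 off [0.  0.4]
top needle min at 1.19 centroid 1.195 depth 35.5 off [0.  0.4]
top mark min at 3.74 centroid 3.756 depth 21.4 off [0.  0.4]
scene0 needle min at 0.0 centroid 0.013 depth 30.1 off [0.  0.4]
scene0 mark min at 3.77 centroid 3.741 depth 45.7 off [0.  0.4]
scene needle min at 1.12 centroid 1.116 depth 29.0 off [0.  0.4]
scene mark min at 3.77 centroid 3.74 depth 47.6 off [0.  0.4]
```

```bash
python3 -m jog '[{"jaw":8.5,"tx":-0.2,"ty":-0.2,"tz":3,"ax":0,"ay":0.009,"az":0},{"jaw":8.5,"tx":-0.2,"ty":-0.2,"tz":5,"ax":0,"ay":0.009,"az":0},{"jaw":8.5,"tx":-0.2,"ty":-0.2,"tz":6.8,"ax":0,"ay":0.009,"az":0},{"jaw":8.5,"tx":-0.2,"ty":-0.2,"tz":7,"ax":0,"ay":0.009,"az":0},{"jaw":8.5,"tx":-0.2,"ty":-0.2,"tz":7,"ax":0,"ay":0.009,"az":0},{"jaw":8.5,"tx":-0.2,"ty":-0.2,"tz":7,"ax":0,"ay":0.009,"az":0}]'; python3 w.py 0.0 -6
python3 - <<'E'
from h import *;from rig import *
t=read_camera('top');s=read_camera('scene')
cv2.imwrite('pics/d1.png',np.hstack([crop(t,160,160,80,80,400,400),crop(s,255,235,80,80,400,400)]))
E
```

```text
clock: 8.15
eef_pos: [0.5605, 0.2608, 0.0867]
eef_rot: [145.3, 3.3, 12.8]
wrist_force: [-0.5, 0.8, -0.8]
gripper_width: 0.0846
gripper_force: 0.0
now [0.5605 0.2608 0.0867] [145.3   3.3  12.8] j [ -23.   42.  -31.   81.   44.   92. -139.] F [-0.5  0.8 -0.8] w 0.0846 t 8.2
shift cm [0.1  0.11 3.44] turn [-0.003 -0.001 -0.004]
[ 0.07982641 -0.56799443 -0.81915204] [ 0.0799557  -0.56797624 -0.81915204]
```

View pics/d1.png

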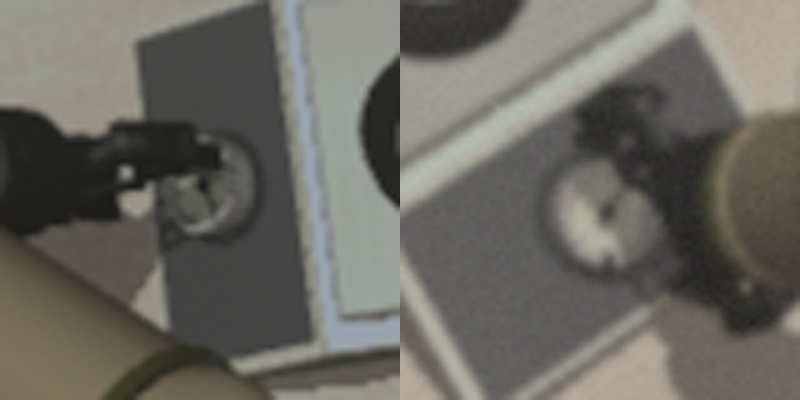

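The fingers straddle the bezel, which is centred at about (600,215) in the scene crop; the hub and fingers line up. I'll descend, close, and check the force.

```bash
python3 -m jog '[{"jaw":8.5,"tx":0.1,"ty":0.1,"tz":1.2,"ax":0,"ay":0,"az":0},{"jaw":8.5,"tx":0.1,"ty":0.1,"tz":2.4,"ax":0,"ay":0,"az":0},{"jaw":8.5,"tx":0.1,"ty":0.1,"tz":3.4,"ax":0,"ay":0,"az":0},{"jaw":8.5,"tx":0.1,"ty":0.1,"tz":3.4,"ax":0,"ay":0,"az":0},{"jaw":8.5,"tx":0.1,"ty":0.1,"tz":3.4,"ax":0,"ay":0,"az":0},{"jaw":8.5,"tx":0.1,"ty":0.1,"tz":3.4,"ax":0,"ay":0,"az":0}]'; python3 w.py 0 -6; python3 -m jog '[{"jaw":7,"tx":0,"ty":0,"tz":0,"ax":0,"ay":0,"az":0},{"jaw":6.3,"tx":0,"ty":0,"tz":0,"ax":0,"ay":0,"az":0},{"jaw":5,"tx":0,"ty":0,"tz":0,"ax":0,"ay":0,"az":0},{"jaw":5,"tx":0,"ty":0,"tz":0,"ax":0,"ay":0,"az":0},{"jaw":5,"tx":0,"ty":0,"tz":0,"ax":0,"ay":0,"az":0}]'; python3 w.py 0 -6
```

```text
clock: 8.75
eef_pos: [0.5642, 0.2405, 0.0581]
eef_rot: [145.3, 3.4, 12.8]
wrist_force: [0.0, -0.3, 1.1]
gripper_width: 0.0846
gripper_force: 0.0
now [0.5642 0.2405 0.0581] [145.3   3.4  12.8] j [ -22.   43.  -31.   83.   45.   89. -139.] F [ 0.  -0.3  1.1] w 0.0846 t 8.8
shift cm [ 0.02  0.04 -0.09] turn [-0.002  0.    -0.002]
[ 0.07982641 -0.56799443 -0.81915204] [ 0.0799557  -0.56797624 -0.81915204]
clock: 9.17
eef_pos: [0.5649, 0.2401, 0.0599]
eef_rot: [145.1, 3.3, 12.8]
wrist_force: [-1.5, -1.9, 9.4]
gripper_width: 0.0581
gripper_force: 64.9
now [0.5649 0.2401 0.0599] [145.1   3.3  12.8] j [ -22.   42.  -31.   83.   45.   89. -139.] F [-1.5 -1.9  9.4] w 0.0581 t 9.2
shift cm [-0.02 -0.11  0.04] turn [-0.    -0.001 -0.003]
[ 0.07982641 -0.56799443 -0.81915204] [ 0.0799557  -0.56797624 -0.81915204]
```

```bash
python3 -m jog '[{"jaw":5,"tx":0,"ty":0,"tz":0,"ax":0,"ay":0,"az":-0.1},{"jaw":5,"tx":0,"ty":0,"tz":0,"ax":0,"ay":0,"az":-0.2},{"jaw":5,"tx":0,"ty":0,"tz":0,"ax":0,"ay":0,"az":-0.3},{"jaw":5,"tx":0,"ty":0,"tz":0,"ax":0,"ay":0,"az":-0.4},{"jaw":5,"tx":0,"ty":0,"tz":0,"ax":0,"ay":0,"az":-0.5},{"jaw":5,"tx":0,"ty":0,"tz":0,"ax":0,"ay":0,"az":-0.6},{"jaw":5,"tx":0,"ty":0,"tz":0,"ax":0,"ay":0,"az":-0.7},{"jaw":5,"tx":0,"ty":0,"tz":0,"ax":0,"ay":0,"az":-0.8},{"jaw":5,"tx":0,"ty":0,"tz":0,"ax":0,"ay":0,"az":-0.9},{"jaw":5,"tx":0,"ty":0,"tz":0,"ax":0,"ay":0,"az":-1.0}]'; python3 w.py 0 -63
```

```text
clock: 10.0
eef_pos: [0.5639, 0.2409, 0.0592]
eef_rot: [162.7, 30.8, 66.7]
wrist_force: [-4.2, -0.4, 7.1]
gripper_width: 0.0577
gripper_force: 65.0
now [0.5639 0.2409 0.0592] [162.7  30.8  66.7] j [-17.  45. -39.  83.  50.  92. -84.] F [-4.2 -0.4  7.1] w 0.0577 t 10.0
shift cm [0.01 0.05 0.04] turn [-0.001 -0.001  0.008]
[ 0.07982641 -0.56799443 -0.81915204] [ 0.0799557  -0.56797624 -0.81915204]
```

```bash
python3 -m jog '[{"jaw":5,"tx":0,"ty":0,"tz":0,"ax":0,"ay":0,"az":-0.1},{"jaw":5,"tx":0,"ty":0,"tz":0,"ax":0,"ay":0,"az":-0.2},{"jaw":5,"tx":0,"ty":0,"tz":0,"ax":0,"ay":0,"az":-0.3},{"jaw":5,"tx":0,"ty":0,"tz":0,"ax":0,"ay":0,"az":-0.4},{"jaw":5,"tx":0,"ty":0,"tz":0,"ax":0,"ay":0,"az":-0.5},{"jaw":5,"tx":0,"ty":0,"tz":0,"ax":0,"ay":0,"az":-0.6},{"jaw":5,"tx":0,"ty":0,"tz":0,"ax":0,"ay":0,"az":-0.7},{"jaw":5,"tx":0,"ty":0,"tz":0,"ax":0,"ay":0,"az":-0.8},{"jaw":5,"tx":0,"ty":0,"tz":0,"ax":0,"ay":0,"az":-0.9},{"jaw":5,"tx":0,"ty":0,"tz":0,"ax":0,"ay":0,"az":-1.0}]'; python3 w.py 0 -120
```

```text
clock: 10.83
eef_pos: [0.5626, 0.2407, 0.0593]
eef_rot: [-160.2, 29.4, 134.1]
wrist_force: [-11.8, -1.6, 10.4]
gripper_width: 0.0579
gripper_force: 65.3
now [0.5626 0.2407 0.0593] [-160.2   29.4  134.1] j [-12.  48. -46.  83.  54.  95. -29.] F [-11.8  -1.6  10.4] w 0.0579 t 10.8
shift cm [-0.11  0.16  0.04] turn [-0.002 -0.002  0.015]
[ 0.07982641 -0.56799443 -0.81915204] [ 0.0799557  -0.56797624 -0.81915204]
```

```bash
python3 -m jog '[{"jaw":5,"tx":0,"ty":0,"tz":0,"ax":0,"ay":0,"az":-0.1},{"jaw":5,"tx":0,"ty":0,"tz":0,"ax":0,"ay":0,"az":-0.2},{"jaw":5,"tx":0,"ty":0,"tz":0,"ax":0,"ay":0,"az":-0.3},{"jaw":5,"tx":0,"ty":0,"tz":0,"ax":0,"ay":0,"az":-0.4},{"jaw":5,"tx":0,"ty":0,"tz":0,"ax":0,"ay":0,"az":-0.5},{"jaw":5,"tx":0,"ty":0,"tz":0,"ax":0,"ay":0,"az":-0.53},{"jaw":5,"tx":0,"ty":0,"tz":0,"ax":0,"ay":0,"az":-0.53},{"jaw":5,"tx":0,"ty":0,"tz":0,"ax":0,"ay":0,"az":-0.53}]'; python3 w.py 0 -150
python3 -m jog '[{"jaw":6.5,"tx":0,"ty":0,"tz":0,"ax":0,"ay":0,"az":0},{"jaw":8.5,"tx":0,"ty":0,"tz":0,"ax":0,"ay":0,"az":0},{"jaw":8.5,"tx":0,"ty":0,"tz":0,"ax":0,"ay":0,"az":0},{"jaw":8.5,"tx":0,"ty":0,"tz":0,"ax":0,"ay":0,"az":0},{"jaw":8.5,"tx":0,"ty":0,"tz":-1.5,"ax":0,"ay":0,"az":0},{"jaw":8.5,"tx":0,"ty":0,"tz":-4,"ax":0,"ay":0,"az":0},{"jaw":8.5,"tx":0,"ty":0,"tz":-8,"ax":0,"ay":0,"az":0},{"jaw":8.5,"tx":0,"ty":0,"tz":-12,"ax":0,"ay":0,"az":0},{"jaw":8.5,"tx":0,"ty":0,"tz":-16,"ax":0,"ay":0,"az":0},{"jaw":8.5,"tx":0,"ty":0,"tz":-18,"ax":0,"ay":0,"az":0}]'; python3 w.py .2 -150; python3 ang.py
python3 - <<'E'
from h import *
t,s=pickle.load(open('last.pkl','rb'))
cv2.imwrite('pics/e1.png',np.hstack([crop(t,170,140,120,120,400,400),crop(s,275,255,40,40,400,400)]))
E
```

```text
clock: 11.5
eef_pos: [0.5621, 0.2402, 0.0595]
eef_rot: [-148.4, 16.0, 163.5]
wrist_force: [-15.4, -3.4, 13.6]
gripper_width: 0.0582
gripper_force: 65.5
now [0.5621 0.2402 0.0595] [-148.4   16.   163.5] j [-10.  49. -50.  83.  57.  97.   0.] F [-15.4  -3.4  13.6] w 0.0582 t 11.5
shift cm [-0.19  0.16  0.03] turn [-0.002 -0.003  0.017]
[ 0.07982641 -0.56799443 -0.81915204] [ 0.0799557  -0.56797624 -0.81915204]
clock: 12.33
eef_pos: [0.5485, 0.3465, 0.2106]
eef_rot: [-149.0, 16.2, 163.5]
wrist_force: [-0.2, 0.1, 0.4]
gripper_width: 0.0849
gripper_force: 0.0
now [0.5485 0.3465 0.2106] [-149.    16.2  163.5] j [-22.  47. -52.  65.  54. 113.   5.] F [-0.2  0.1  0.4] w 0.0849 t 12.3
shift cm [-0.12  0.   -1.44] turn [ 0.007 -0.001  0.016]
[ 0.07982641 -0.56799443 -0.81915204] [ 0.0799557  -0.56797624 -0.81915204]
top needle min at 1.4 centroid 1.373 depth 54.6 off [0 0]
top mark min at 1.36 centroid 1.357 depth 72.8 off [0 0]
scene needle min at 1.15 centroid 1.153 depth 31.5 off [0 0]
scene mark min at 1.26 centroid 1.245 depth 49.9 off [0 0]
```

View pics/e1.png

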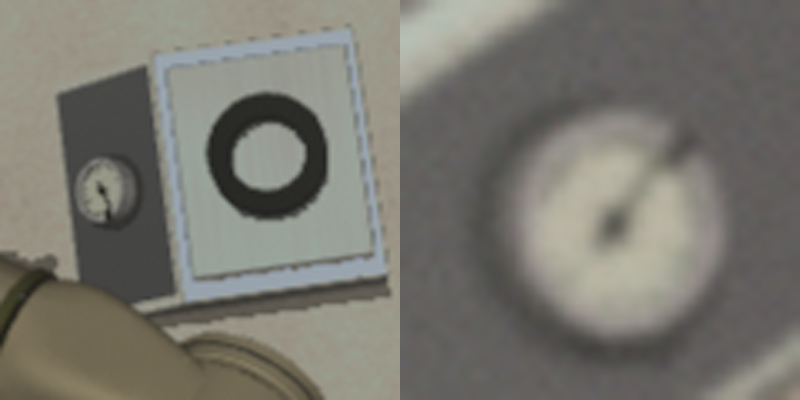

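The ring is centred on the pan; in the top crop it spans (208..328,92..219) and the pan spans (165..378,43..278). The needle and mark look collinear in the scene crop: hub (613,224), needle (660,172), mark (683,146). I'll check the alignment more finely with lateral offset against radius.

```bash
cat > lat.py <<'E'
from ang import *
from rig import read_camera
N=8
for name in('top','scene'):
    g=np.mean([read_camera(name)['image'].max(2).astype(float) for _ in range(N)],0); c=pickle.load(open(name+'0.pkl','rb'))
    a0=1.2; L=np.arange(-.007,.0071,.0005); up=np.array([np.cos(a0),np.sin(a0)]); out=[]
    for r in np.arange(-.008,.0301,.002):
        h=.020 if r>.0235 else .018
        q=[]
        for l in L:
            v=r*up+l*np.array([-np.sin(a0),np.cos(a0)]); q.append(proj(c,sc2w(P,dial(np.hypot(*v),np.arctan2(v[1],v[0]),h))))
        q=np.array(q); p=mc(g,[q[:,1],q[:,0]],order=1); w=np.clip(np.percentile(p,70)-p-8,0,None); i=np.argmin(p); w[np.abs(np.arange(len(L))-i)>7]=0
        out.append((round(r*1e3),round(1e3*(w*L).sum()/max(w.sum(),1e-9),2),round(w.max())))
    print(name,out)
    # ring
    m=(g[130:260,190:300]<75) if name=='top' else None
    if m is not None:
        n,lab,st,ce=cv2.connectedComponentsWithStats(m.astype(np.uint8))
        for k in range(1,n):
            if st[k,4]>200: print(st[k],ray(c,ce[k][0]+190,ce[k][1]+130,.119-.005+.0175),'pan',sc2w(P,(.055,0,.114)))
E
python3 lat.py
```

```text
top [(-8, np.float64(1.86), 23), (-6, np.float64(1.55), 29), (-4, np.float64(1.03), 44), (-2, np.float64(1.33), 57), (0, np.float64(0.83), 51), (2, np.float64(0.02), 36), (4, np.float64(-0.07), 40), (6, np.float64(0.28), 31), (8, np.float64(0.87), 23), (10, np.float64(0.54), 27), (12, np.float64(-0.04), 41), (14, np.float64(0.46), 29), (16, np.float64(1.81), 22), (18, np.float64(3.56), 37), (20, np.float64(4.31), 64), (22, np.float64(4.78), 73), (24, np.float64(4.08), 63), (26, np.float64(4.58), 48), (28, np.float64(4.64), 27), (30, np.float64(4.22), 12)]
[   0   31   32   70 1406] [0.55558119 0.22631355 0.1315    ] pan [0.58566462 0.09016538 0.114     ]
[ 42  38  36  38 687] [0.58729589 0.0922997  0.1315    ] pan [0.58566462 0.09016538 0.114     ]
scene [(-8, np.float64(-0.84), 13), (-6, np.float64(-0.75), 23), (-4, np.float64(-0.79), 32), (-2, np.float64(-0.54), 35), (0, np.float64(-0.82), 43), (2, np.float64(-0.95), 34), (4, np.float64(-0.56), 28), (6, np.float64(-0.77), 21), (8, np.float64(-0.63), 17), (10, np.float64(-0.73), 19), (12, np.float64(-0.76), 14), (14, np.float64(-0.75), 15), (16, np.float64(-1.05), 14), (18, np.float64(-0.74), 10), (20, np.float64(-0.53), 9), (22, np.float64(0.57), 11), (24, np.float64(1.13), 16), (26, np.float64(1.51), 26), (28, np.float64(1.69), 23), (30, np.float64(2.08), 20)]
```

```bash
python3 - <<'E'
from ang import *
for n in('top','scene'):
    c=pickle.load(open(n+'0.pkl','rb'))
    for a0 in (1.2,3.74,0.):
        f=lambda r,l,h:proj(c,sc2w(P,dial(np.hypot(r,l),a0+np.arctan2(l,r),h)))
        p=f(.025,0,.02);J=np.array([(f(.026,0,.02)-p),(f(.025,.001,.02)-p)]).T
        print(n,a0,'px/mm',np.round(J,2).tolist(),'shift (r,l) per mm height',np.round(np.linalg.solve(J,f(.025,0,.021)-p),2))
E
cat > two.py <<'E'
# joint template fit: render needle+mark as dark strokes on averaged images, per camera offset free
import sys
from ang import *
from scipy.optimize import least_squares as ls
from scipy.ndimage import gaussian_filter as gf
def strokes(c,P,n,m,hm,off,shape,x0,y0,K=6):
    im=np.zeros((shape[0]*K,shape[1]*K),np.float32)
    T=lambda X:tuple(((np.asarray(X)+off-[x0,y0]+.5)*K*16).round().astype(int).tolist())
    Q=lambda r,l,a,h:T(proj(c,sc2w(P,dial(np.hypot(r,l),a+np.arctan2(l,r),h))))
    o=[]
    for a,r0,r1,w,h in((n,-.009,.024,.0009,.018),(m,.0205,.0295,.0025,hm)):
        b=im*0;cv2.fillConvexPoly(b,np.array([Q(r0,-w,a,h),Q(r1,-w,a,h),Q(r1,w,a,h),Q(r0,w,a,h)]),1.,shift=4)
        b=gf(b,K*.6); o.append(cv2.resize(b,(shape[1],shape[0]),interpolation=cv2.INTER_AREA))
    return o
def fit(g,c,n,m,hm,fixn=None):
    p=proj(c,sc2w(P,dial(0,0,.018)));x0,y0=int(p[0])-13,int(p[1])-13
    G=g[y0:y0+27,x0:x0+27]
    yy,xx=np.mgrid[0:27,0:27]
    A=np.radians(np.arange(0,360,10))
    def res(v):
        nn=fixn if fixn is not None else v[0]; off=v[2:4]
        msk=np.zeros((27,27),np.uint8);q=np.array([proj(c,sc2w(P,dial(.028,a,.021)))+off-[x0,y0] for a in A]);cv2.fillPoly(msk,[((q+.5)*16-8).round().astype(np.int32)],1,shift=4)
        dsk=np.zeros((162,162),np.float32);cv2.fillPoly(dsk,[((q+.5)*6*16).round().astype(np.int32)],1.,shift=4)
        dsk=cv2.resize(gf(dsk,3.6),(27,27),interpolation=cv2.INTER_AREA)
        s=strokes(c,P,nn,v[1],hm,off,(27,27),x0,y0)
        B=np.stack([np.ones((27,27)),dsk,dsk*(xx-13)/13,dsk*(yy-13)/13,s[0],s[1]],-1)
        ww=gf((dsk>.5).astype(float),1)+.1
        k=np.linalg.lstsq((B*ww[...,None]).reshape(-1,6),(G*ww).ravel(),rcond=None)[0]
        return ((B@k-G)*ww).ravel()
    best=None
    for ox in(-.8,0,.8):
        for oy in(-.8,0,.8):
            o=ls(res,[n,m,ox,oy],diff_step=.02,x_scale=[.1,.1,.3,.3])
            if best is None or o.cost<best.cost:best=o
    return best
if __name__=='__main__':
    from rig import read_camera
    for name in('top','scene'):
        c=pickle.load(open(name+'0.pkl','rb'))
        g1=np.mean([read_camera(name)['image'].max(2).astype(float) for _ in range(6)],0)
        for lab,g,n,m in(('start',c['image'].max(2).astype(float),.02,3.74),('now',g1,1.2,1.25)):
            for hm in(.018,.022,.024):
                o=fit(g,c,n,m,hm);print(name,lab,hm,np.round(o.x,3),round(o.cost))
E
python3 two.py
```

```text
top 1.2 px/mm [[0.12, -0.2], [0.27, 0.17]] shift (r,l) per mm height [-0.53  0.77]
top 3.74 px/mm [[-0.21, 0.1], [-0.12, -0.29]] shift (r,l) per mm height [ 0.91 -0.32]
top 0.0 px/mm [[0.24, 0.04], [-0.06, 0.31]] shift (r,l) per mm height [-0.89 -0.24]
scene 1.2 px/mm [[0.2, 0.26], [-0.28, 0.22]] shift (r,l) per mm height [0.31 0.32]
scene 3.74 px/mm [[-0.01, -0.33], [0.37, -0.02]] shift (r,l) per mm height [-0.04 -0.43]
scene 0.0 px/mm [[-0.18, 0.28], [-0.31, -0.19]] shift (r,l) per mm height [-0.18  0.39]
top start 0.018 [ 0.016  3.556  0.63  10.958] 14375
top start 0.022 [2.0000e-02 8.0200e-01 3.1706e+01 3.4440e+00] 3570
top start 0.024 [ 0.02   3.177 17.079 -3.32 ] 3831
top now 0.018 [ 1.188  1.429 -0.495 -0.604] 18739
top now 0.022 [1.245 1.35  0.    0.   ] 18437
top now 0.024 [ 1.138  1.217 -0.336  0.   ] 17974
scene start 0.018 [ 0.041  4.269 13.132  0.78 ] 10145
scene start 0.022 [2.0000e-02 6.1390e+00 2.4681e+01 1.7293e+01] 3855
scene start 0.024 [-0.034  4.305 13.035  0.   ] 9867
scene now 0.018 [ 1.223  1.366  0.042 -0.819] 23366
scene now 0.022 [ 1.212  1.287  0.    -0.83 ] 23179
scene now 0.024 [ 1.209  1.28   0.    -0.816] 23004
```

Accounting for the raised height of the mark (parallax), both cameras and the turn count agree: the needle is at about 1.20 rad and the mark at about 1.25 rad. I'll regrip for a −0.05 rad trim.

```bash
python3 w.py 0 -151; python3 -m jog '[{"jaw":8.5,"tx":-0.15,"ty":0.1,"tz":4,"ax":0,"ay":0,"az":0},{"jaw":8.5,"tx":-0.15,"ty":0.1,"tz":8,"ax":0,"ay":0,"az":0},{"jaw":8.5,"tx":-0.15,"ty":0.1,"tz":11,"ax":0,"ay":0,"az":0},{"jaw":8.5,"tx":-0.15,"ty":0.1,"tz":13,"ax":0,"ay":0,"az":0},{"jaw":8.5,"tx":-0.15,"ty":0.1,"tz":13,"ax":0,"ay":0,"az":0},{"jaw":8.5,"tx":-0.15,"ty":0.1,"tz":13,"ax":0,"ay":0,"az":0}]' >/dev/null; python3 w.py 0 -151
```

```text
now [0.55   0.3423 0.2057] [-148.6   16.2  163.4] j [-21.  47. -51.  65.  54. 112.   5.] F [ 0.2 -0.6 -1.1] w 0.0851 t 13.8
shift cm [-4.00e-02 -1.00e-02  1.79e+01] turn [ 0.001 -0.001 -0.002]
[ 0.07982641 -0.56799443 -0.81915204] [ 0.0799557  -0.56797624 -0.81915204]
now [0.5621 0.2685 0.099 ] [-148.6   16.1  163.4] j [-13.  48. -50.  78.  56. 101.   1.] F [0.5 0.4 0.2] w 0.0852 t 14.3
shift cm [ 0.13 -0.07  4.88] turn [ 0.    -0.002 -0.003]
[ 0.07982641 -0.56799443 -0.81915204] [ 0.0799557  -0.56797624 -0.81915204]
```

```bash
python3 -m jog '[{"jaw":8.5,"tx":0.13,"ty":-0.07,"tz":1.5,"ax":0,"ay":0,"az":0},{"jaw":8.5,"tx":0.13,"ty":-0.07,"tz":3,"ax":0,"ay":0,"az":0},{"jaw":8.5,"tx":0.13,"ty":-0.07,"tz":4.8,"ax":0,"ay":0,"az":0},{"jaw":8.5,"tx":0.13,"ty":-0.07,"tz":4.8,"ax":0,"ay":0,"az":0},{"jaw":8.5,"tx":0.13,"ty":-0.07,"tz":4.8,"ax":0,"ay":0,"az":0},{"jaw":7,"tx":0.13,"ty":-0.07,"tz":4.8,"ax":0,"ay":0,"az":0},{"jaw":6.3,"tx":0.13,"ty":-0.07,"tz":4.8,"ax":0,"ay":0,"az":0},{"jaw":5,"tx":0.13,"ty":-0.07,"tz":4.8,"ax":0,"ay":0,"az":0},{"jaw":5,"tx":0.13,"ty":-0.07,"tz":4.8,"ax":0,"ay":0,"az":0},{"jaw":5,"tx":0.13,"ty":-0.07,"tz":4.8,"ax":0,"ay":0,"az":0}]'; python3 w.py 0 -151; python3 -m jog '[{"jaw":5,"tx":0,"ty":0,"tz":0,"ax":0,"ay":0,"az":-0.025},{"jaw":5,"tx":0,"ty":0,"tz":0,"ax":0,"ay":0,"az":-0.05},{"jaw":5,"tx":0,"ty":0,"tz":0,"ax":0,"ay":0,"az":-0.05},{"jaw":5,"tx":0,"ty":0,"tz":0,"ax":0,"ay":0,"az":-0.05}]';python3 w.py 0 -151
```

```text
clock: 15.17
eef_pos: [0.5636, 0.2415, 0.0628]
eef_rot: [-148.4, 16.2, 163.4]
wrist_force: [-9.1, -4.4, 18.8]
gripper_width: 0.0579
gripper_force: 63.8
now [0.5636 0.2415 0.0628] [-148.4   16.2  163.4] j [-10.  49. -50.  82.  57.  97.   0.] F [-9.1 -4.4 18.8] w 0.0579 t 15.2
shift cm [0.01 0.16 0.37] turn [-0.002  0.    -0.003]
[ 0.07982641 -0.56799443 -0.81915204] [ 0.0799557  -0.56797624 -0.81915204]
clock: 15.5
eef_pos: [0.5636, 0.2415, 0.0628]
eef_rot: [-147.8, 14.7, 166.0]
wrist_force: [-10.0, -5.0, 18.5]
gripper_width: 0.0578
gripper_force: 63.8
now [0.5636 0.2415 0.0628] [-147.8   14.7  166. ] j [-10.  49. -50.  82.  57.  97.   3.] F [-10.   -5.   18.5] w 0.0578 t 15.5
shift cm [-0.    0.16  0.37] turn [-0.002  0.     0.047]
[ 0.07982641 -0.56799443 -0.81915204] [ 0.0799557  -0.56797624 -0.81915204]
```

Next: release, retreat, and check.

```bash
python3 -m jog '[{"jaw":6.5,"tx":0,"ty":0,"tz":0,"ax":0,"ay":0,"az":0},{"jaw":8.5,"tx":0,"ty":0,"tz":0,"ax":0,"ay":0,"az":0},{"jaw":8.5,"tx":0,"ty":0,"tz":0,"ax":0,"ay":0,"az":0},{"jaw":8.5,"tx":0,"ty":0,"tz":0,"ax":0,"ay":0,"az":0},{"jaw":8.5,"tx":0,"ty":0,"tz":-2,"ax":0,"ay":0,"az":0},{"jaw":8.5,"tx":0,"ty":0,"tz":-6,"ax":0,"ay":0,"az":0},{"jaw":8.5,"tx":0,"ty":0,"tz":-10,"ax":0,"ay":0,"az":0},{"jaw":8.5,"tx":0,"ty":0,"tz":-14,"ax":0,"ay":0,"az":0},{"jaw":8.5,"tx":0,"ty":0,"tz":-18,"ax":0,"ay":0,"az":0},{"jaw":8.5,"tx":0,"ty":0,"tz":-18,"ax":0,"ay":0,"az":0}]'; python3 lat.py; python3 two.py | grep now
python3 - <<'E'
from h import *;from rig import *
t=read_camera('top');s=read_camera('scene')
cv2.imwrite('pics/f1.png',np.hstack([crop(t,100,130,200,200,400,400),crop(s,275,255,40,40,400,400)]))
E
```

```text
clock: 16.33
eef_pos: [0.5484, 0.3498, 0.2133]
eef_rot: [-148.5, 14.7, 166.1]
wrist_force: [-1.1, 1.5, -0.0]
gripper_width: 0.0851
gripper_force: 0.0
top [(-8, np.float64(1.85), 23), (-6, np.float64(1.54), 29), (-4, np.float64(1.04), 44), (-2, np.float64(1.33), 57), (0, np.float64(0.83), 51), (2, np.float64(0.03), 36), (4, np.float64(-0.07), 40), (6, np.float64(0.28), 31), (8, np.float64(0.89), 23), (10, np.float64(0.57), 27), (12, np.float64(-0.04), 40), (14, np.float64(0.48), 29), (16, np.float64(1.89), 26), (18, np.float64(3.43), 40), (20, np.float64(4.19), 68), (22, np.float64(4.66), 65), (24, np.float64(3.59), 48), (26, np.float64(2.63), 27), (28, np.float64(2.27), 17), (30, np.float64(2.24), 9)]
[   0   31   32   70 1401] [0.55571017 0.22623473 0.1315    ] pan [0.58566462 0.09016538 0.114     ]
[ 42  38  36  38 686] [0.58738046 0.09230519 0.1315    ] pan [0.58566462 0.09016538 0.114     ]
scene [(-8, np.float64(-0.88), 14), (-6, np.float64(-0.74), 23), (-4, np.float64(-0.8), 33), (-2, np.float64(-0.54), 35), (0, np.float64(-0.84), 42), (2, np.float64(-1.13), 34), (4, np.float64(-0.67), 28), (6, np.float64(-0.81), 21), (8, np.float64(-0.69), 17), (10, np.float64(-0.76), 19), (12, np.float64(-0.75), 15), (14, np.float64(-0.69), 15), (16, np.float64(-0.86), 13), (18, np.float64(-0.39), 12), (20, np.float64(-0.24), 9), (22, np.float64(0.54), 10), (24, np.float64(0.23), 19), (26, np.float64(0.51), 23), (28, np.float64(0.35), 27), (30, np.float64(0.51), 18)]
top now 0.018 [ 1.259  1.481 -0.118  0.   ] 18447
top now 0.022 [1.248 1.324 0.    0.   ] 18783
top now 0.024 [ 1.197  1.228 -0.326  0.   ] 18877
scene now 0.018 [ 1.189  1.327 -0.277  0.   ] 22661
scene now 0.022 [1.13  1.212 0.    0.   ] 22173
scene now 0.024 [1.125 1.189 0.    0.   ] 22128
```

View pics/f1.png

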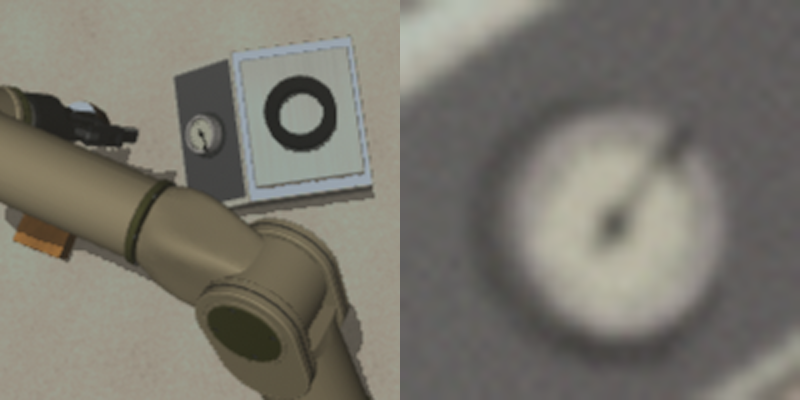

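The needle and mark are collinear within about 0.02 rad after allowing for parallax. The ring is within 3 mm of the pan centre, and the gripper is clear. I'm handing in.

```bash
python3 -c "
from rig import *
print(read_state()['wrist_force']);print(sign_off())"
```

```text
[-0.37744277 -0.66234339  0.3158128 ]
the job is handed in; nothing more can be done
None
```

I put the ring flat on the pan, about 3 mm from its middle, and turned the bezel until its zero mark stood at the needle tip, to within about 0.02 rad by my camera measurements. I then let go and handed the job in after roughly 18 s, without touching the mortar, carton or jar; the sign-off gave no verdict.

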